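Open the tab-locked specimen canister

TASK

Open the specimen canister: squeeze the two orange tabs of its blue lid together without crushing them, keep them squeezed while you turn the lid counter-clockwise (seen from above) until you feel it come against its stop, then lift the lid straight off and set it down gently, upright, inside the steel tray, and let go. Never force the lid against its lock, and leave the slide box, the stain bottle and the beaker alone.

Things in the scene. Friction and masses are not known exactly. Their poses are not given: they have to be found in the camera images.
- canister: white specimen canister, 50 mm wide, upright in a dark steel holder plate 120 x 100 x 12 mm fixed to the bench, with an aluminium collar 68 mm wide up to 32 mm. Origin: centre of the plate's underside, on the canister's axis, z up. Its white neck, 37 mm across, has its rim 100 mm above the bench. Under the lid is a bayonet ring, set differently each time, which cannot be seen or measured.
- canister_mouth (a point): centre of the canister's rim, 100 mm above the bench. The lid can be lifted only at its stop or within 5 degrees before it, and must rise 32 mm to clear the neck. Elsewhere a flange holds it after 2 mm of lift; pulling with over 25 N there is forcing it.
- lid: round blue lid, 54 mm wide, 36 mm high, 110 g (80 to 150 g), loose but locked on the canister at first. Origin: centre of its underside, on its axis, 70 mm above the bench when on the canister. z up; the x axis runs through the orange tabs, tab a at +x, tab b at -x. Over both tabs it is 64 mm when free, 52 mm when squeezed. Both tabs pressed, it turns easily; only lift it at its stop.
- lid_top (a point): middle of the lid's flat top, 34 mm above its underside. From the locked position the lid turns counter-clockwise (from above) by 30 to 87 degrees, different each time, until its lugs meet two stops. These are slightly springy (0.1 N m gives about 0.7 degree); 0.2 N m shows the stop plainly, over 0.5 N m (25 N on both stops together) is forcing it.
- tab_a_mark (a point): middle of the free outer face of tab a: 32 mm from the lid's axis along its +x, 25 mm above its underside; fixed to the lid, not to the tab. Each tab face is a flat upright pad 18 mm wide and 22 mm high (14 to 36 mm above the underside). Beside and below the tabs is free room: fingers may reach down to the level of the lid's underside.
- tab_a (a joint): how far tab a is pressed in (m): 0 free, 0.006 fully in. Spring 2.6 N when free, 10.4 N fully in; more than 45 N of a finger on a tab crushes it. While either tab is pressed less than about 4 mm its pawl locks the lid (5 degrees of play; over 35 N between lid and canister is forcing it).
- tab_b (a joint): how far tab b is pressed in (m), as tab_a.
- tray: shallow steel lay-down tray, 190 (its x) x 170 (its y) x 12 mm, walls and floor 4 mm thick, fixed to the bench; origin at the centre of its underside. The floor inside is 4 mm above the bench.
- slide_box: green slide box with a black band, 85 x 100 x 30 mm, 0.3 kg, loose; origin at the centre of its underside. Leave it alone.
- stain_bottle: small amber bottle with black cap, 36 mm wide, 75 mm high, loose; origin at the centre of its underside. Leave it alone.
- beaker: clear plastic beaker, 52 mm wide, 60 mm high, loose; origin at the centre of its underside. Leave it alone.
Things that resemble listed ones, but are neither listed nor needed, are in the scene too. Several things look just like the canister: the one meant starts farthest from the robot's base.

How it is judged (in metres and radians):
On the way, in this order (a step that is already met when the one before it is completed fails the run):
1. both tabs are squeezed in by 4 mm or more with the lid still in its locked position (value of joint each of tab_a, tab_b above 0.004 m and y of tab_a_mark in the frame of canister below 0.008 m), for 0.1 s.
2. the lid is turned counter-clockwise by 24 degrees or more with both tabs still squeezed and the lid still seated (y of tab_a_mark in the frame of canister above 0.013 m and z of lid in the frame of canister below 0.076 m and value of joint each of tab_a, tab_b above 0.004 m), for 0.1 s.
3. the lid is lifted off, its underside above the neck's rim (z of lid in the frame of canister above 0.102 m and horizontal distance between lid and canister below 0.05 m and contact force between lid and the fingers above 0.5 N), for 0.05 s.
At the end, for the whole second after the job is handed in: the lid stands upright (within 6 degrees) and flat on the tray's floor, wholly inside the tray (its centre within 60 mm of the tray's centre along x and 50 mm along y), at rest and released (x of lid in the frame of tray between -0.06 and 0.06 m and y of lid in the frame of tray between -0.05 and 0.05 m and z of lid in the frame of tray below 0.007 m and angle between lid's own z axis and vertical below 0.1 rad and contact force between lid and tray above 0.2 N and linear speed of lid below 0.02 m/s and contact force between lid and the arm below 0.05 N and contact force between lid and the fingers below 0.05 N); the robot touches nothing.
It fails at once if a tab is crushed (more than 45 N of a finger on it) (contact force between the fingers and tab_a_c0 above 45 N or contact force between the fingers and tab_b_c0 above 45 N).
It fails at once if the lid is forced against its lock (its contact forces on the bayonet ring with its stops add up to more than 25 N) (contact force between lid and lockring above 25 N).
It fails at once if the lid is forced against the canister (more than 35 N: pawls not withdrawn, or pushed down) (contact force between lid and canister above 35 N).
It fails at once if the lid is dropped or thrown (it moves faster than 0.6 m/s out of the fingers) (linear speed of lid above 0.6 m/s and contact force between lid and the fingers below 0.05 N).
It fails at once if a bystander is moved by more than 15 mm (distance of any of slide_box, stain_bottle, beaker from where it was at the start of the episode above 0.015 m).
It also fails if it takes over 72 s, if anything falls off the work surface, if the arm or the gripper's body presses on something with over 40 N, if the wrist force passes 120 N, or if a joint passes its speed limit or range.

ROBOT

A 7-joint arm with a two-finger parallel gripper is mounted at the origin on the work surface. World frame = base frame: x ahead of the robot, y to its left, z up, the work surface at z = 0. Lengths are in m, angles in degrees, forces in N, time in s.
With the tool pointing down it reaches from about 0.425 to 0.95 m from the base axis. Payload 4.7 kg.
Tool frame: the origin (TCP) lies midway between the tips of the shut fingers; the grasp point (between the pads) lies 19 mm behind it (robot.pinch_z is the distance from the TCP to the grasp point, in m); z points along the fingers, y is the line along which they close (so a half turn about z gives the same grasp; the last joint's range is limited). The gripper opens to 87 mm and grips with 3 to 60 N. Pads are 19 mm wide; open, the fingers measure 117 mm over their backs; the gripper's body (75 mm by 190 mm) begins 51 mm behind the grasp point.
Start: joints at [65.036, 26.849, -2.785, 87.806, 1.381, 65.374, -4.715], TCP at [0.267, -0.62, 0.223] pointing down, gripper open.
Joint ranges: [-148.3, 148.3], [-19.14, 114.17], [-79.39, 73.82], [5.75, 140.21], [-59.74, 239.74], [12.07, 113.84], [-152.46, 152.46]. Speed limits (degrees/s): [147.25, 147.25, 180, 180, 180, 180, 180].

INTERFACE

Orientations are given as a 3x3 rotation matrix whose columns are the frame's x, y, z axes.
In Python, from workcell import robot gives the robot as it stands. The module is installed in compiled form; this text tells all that it offers.
- The arm moves only by the shell command python3 -m handwheel 'ROWS' [FORCE]. ROWS is JSON, a list of rows, each a list of 3 entries, a list of its own where there are three numbers: the shift along the world's x, y, z normalised to -1 to 1, where 1 is 2.5 cm, then the turn, a rotation vector about the world's x, y, z normalised to -1 to 1, where 1 is 1.5 rad, then the closure, from -1 (fully open) to 1 (shut). In form: [[[dx, dy, dz], [rx, ry, rz], hand], ...]. A call has exactly 5 rows; each row shifts and turns the commanded pose from where the row before left it; what a row does not reach is not made up. A row lasts 1/10 s, in which the tool goes at most 50 mm and 8.59 degrees, less where a joint would pass 70% of its speed; a pose out of reach is approached as far as the arm can. A call with a number of a shift or a turn outside -1 to 1 is refused whole. A call with a gripper value outside its range is refused whole. The fingers move at their own pace and stop on an object; FORCE is the grip in N (left out, the last holds). Time passes only in rows, so rows that do not move let the fingers close, or fill a call up. It gives the time, the measured TCP pose, the force, the opening and the grip force at its end, in the units of the state.
- robot.observe(): the state, without advancing time (a new reading comes with each control period).
- robot.snapshot(name): name is "scene" or "top" or "wrist"; returns the picture (480x640x3 uint8, red, green, blue); there is no depth.
- robot.camera_model(name): a dict with "fovy" (degrees; the focal length in pixels is half the picture's height over the tangent of half this angle, whatever the lens; pixels are square), "cx", "cy" (the principal point, pixels), "T" (4x4, takes a point from camera to world coordinates). Camera axes: x right, y down, z forward; pixel columns grow to the right and rows downward; lengths in m; the calibration is good to about 2 mm. A picture is of the moment at which its call begins: read the wrist's pose just before it. camera_model takes no time and is no camera call; for the wrist camera it gives the pose at the moment of the call.
- robot.close_job(): hands the job in; it is judged then, once.
Trained networks look in the newest picture that a camera, given by its name, has taken for a name from the list of things; names that differ only in an ending like _2 or _b are one class to them, and where a whole thing is asked for, a point or a joint stands for the part that bears it (a point fixed in the world has none). Each returns a list of dicts, best first, with "p" (0 to 1); they miss things now and then, are a little off and sometimes report something else, mostly with a low value. They report only what shows in the picture. A call takes as long as a camera call. They do not tell look-alikes from the thing itself.
- robot.boxes_of(camera, thing): "bbox" ([left, top, width, height] in pixels, round what is visible of it).
- robot.outline_of(camera, thing): "pixels" (480x640 bool, what is visible of it) and "bbox" ([left, top, width, height] in pixels, round what is visible of it).
The state is a dict: "time_s": time; "joint_positions": joint angles; "joint_vel": joint speeds; "tau": joint torques, N m; "eef_pos": TCP position; "tool_rot": TCP orientation; "ft_force": force on the tool from outside, world axes, zero at the start; "moment": the same for the moment, N m; "opening": finger opening in m; "grip_force": force on a finger pad.
Only numpy, scipy, OpenCV 4.12 (cv2) and the standard library are available. Lean on these libraries where they do the work, as an engineer would, in place of code of your own. Each camera call takes 0.05 s, during which the arm holds its last target. There are 200 camera calls.

## Working session

There is one attempt and no reset: what is moved stays moved. The work goes in short steps, Python scripts to look and compute and a shell command to move; the robot and the scene stay as the last step left them, time stands still between calls to the robot, and variables do not carry over. Pictures are saved under pics/ and viewed, at most 10 in all, crops included, and the job is handed in when it is done.

```bash
mkdir -p pics; python3 - <<'E'
from workcell import robot
import cv2,numpy as np
for c in ["scene","top"]:
    im=robot.snapshot(c); cv2.imwrite(f"pics/{c}0.png",im[...,::-1])
    m=robot.camera_model(c); print(c,m["fovy"],m["cx"],m["cy"],np.round(m["T"],3).tolist())
    for t in ["canister","lid","tray","slide_box","stain_bottle","beaker","tab_a"]:
        print(t,[(round(d["p"],2),[int(v) for v in d["bbox"]]) for d in robot.boxes_of(c,t)])
s=robot.observe(); print(s["time_s"],s["eef_pos"],s["tool_rot"],s["opening"],s["ft_force"])
E
```

```text
scene 42.50007051093653 314.8120405183556 238.3875068334119 [[0.592, 0.586, -0.552, 1.258], [0.805, -0.415, 0.423, -0.545], [0.019, -0.695, -0.718, 1.019], [0.0, 0.0, 0.0, 1.0]]
canister [(0.75, [329, 208, 65, 48]), (0.73, [322, 129, 52, 55])]
lid [(0.76, [354, 186, 26, 28]), (0.21, [331, 208, 61, 46])]
tray [(0.97, [204, 263, 109, 96])]
slide_box [(0.86, [329, 308, 66, 57])]
stain_bottle [(0.66, [300, 353, 20, 27])]
beaker [(0.98, [413, 274, 25, 36])]
tab_a [(0.61, [371, 200, 8, 10])]
top 52.900524263874026 318.8288869844803 234.57530539928868 [[-0.008, -0.988, 0.157, 0.429], [-1.0, 0.007, -0.007, 0.017], [0.005, -0.157, -0.988, 0.921], [0.0, 0.0, 0.0, 1.0]]
canister [(0.96, [207, 227, 64, 73])]
lid [(0.89, [213, 239, 33, 44])]
tray [(0.9, [352, 178, 112, 116])]
slide_box [(0.63, [318, 119, 55, 46])]
stain_bottle [(0.58, [394, 124, 23, 26])]
beaker [(0.92, [239, 124, 27, 35]), (0.35, [218, 240, 13, 11])]
tab_a [(0.61, [220, 239, 13, 15]), (0.36, [239, 125, 26, 32])]
0.8 [ 0.26712246 -0.61992178  0.22261841] [[ 9.18402457e-01  3.95647463e-01  1.08596885e-04]
 [ 3.95647475e-01 -9.18402449e-01 -1.33072969e-04]
 [ 4.70856626e-05  1.65180625e-04 -9.99999985e-01]] 0.08665686003615332 [-0.29362838 -0.78646108 -0.64034695]
```

View pics/scene0.png

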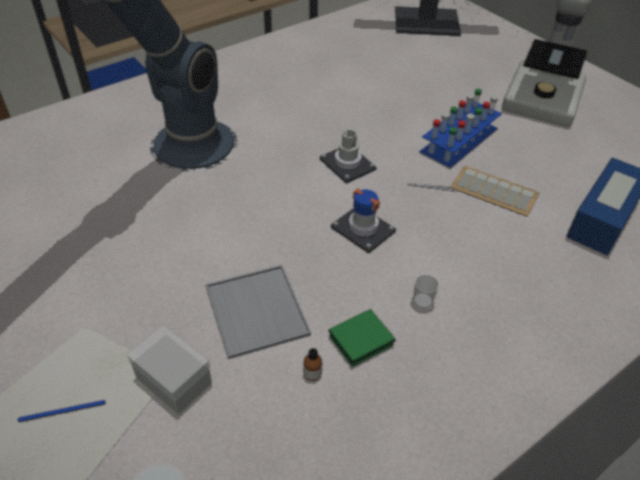

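View pics/top0.png

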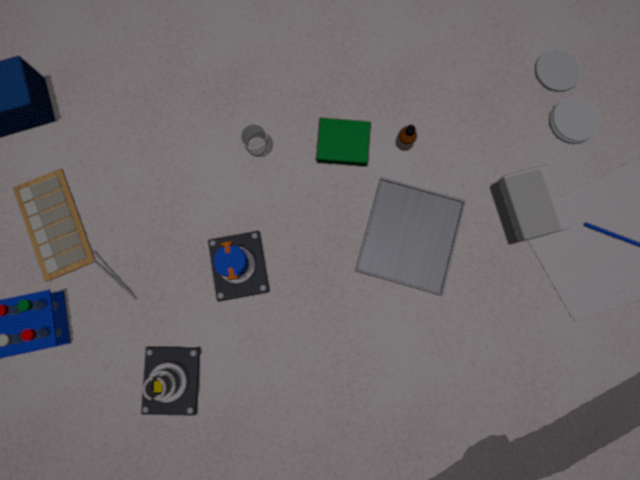

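Candidates: the canister with the blue lid at top (238,262) / scene (363,225), and a lidless look-alike at top (170,380) / scene (347,155). The blue-lidded one lies farther from the base (higher in the top picture), so it fits. I'll confirm it in a crop and measure.

```bash
cat > h.py <<'E'
from workcell import robot
import cv2,numpy as np
def ray(m,uv):
    f=240/np.tan(np.radians(m["fovy"]/2)); T=np.array(m["T"])
    return T[:3,3],T[:3,:3]@np.array([(uv[0]-m["cx"])/f,(uv[1]-m["cy"])/f,1])
def atz(m,uv,z):
    o,d=ray(m,uv); return o+d*(z-o[2])/d[2]
def proj(m,p):
    f=240/np.tan(np.radians(m["fovy"]/2)); T=np.array(m["T"])
    q=T[:3,:3].T@(np.array(p)-T[:3,3]); return np.array([m["cx"]+f*q[0]/q[2],m["cy"]+f*q[1]/q[2]])
E
python3 - <<'E'
from h import *
im=cv2.imread("pics/top0.png"); m=robot.camera_model("top")
cv2.imwrite("pics/crop1.png",cv2.resize(im[220:420,130:290],None,fx=3.6,fy=2.9,interpolation=cv2.INTER_CUBIC)[:,:])
hsv=cv2.cvtColor(im,cv2.COLOR_BGR2HSV)
w=np.zeros(im.shape[:2],np.uint8); w[225:305,203:275]=255
def blobs(mask,z):
    n,l,s,c=cv2.connectedComponentsWithStats(cv2.bitwise_and(mask,w))
    for i in range(1,n):
        if s[i,4]>15: print(s[i],c[i].round(1),atz(m,c[i],z).round(4))
print("orange");blobs(cv2.inRange(hsv,(3,120,90),(20,255,255)),.106)
print("blue");blobs(cv2.inRange(hsv,(100,120,60),(130,255,255)),.104)
robot.snapshot("top")
for t,z in [("tray",.012),("canister",.012),("slide_box",.03),("stain_bottle",.075),("beaker",.06)]:
    for d in robot.outline_of("top",t)[:1]:
        pts=cv2.findNonZero(d["pixels"].astype(np.uint8)); r=cv2.minAreaRect(pts)
        b=cv2.boxPoints(r); print(t,round(d["p"],2),atz(m,r[0],z).round(3),[atz(m,p,z)[:2].round(3).tolist() for p in b])
E
```

```text
orange
[221 242  10  10  52] [226.1 245.3] [0.5412 0.169  0.106 ]
[227 269  10  11  57] [231.2 274.8] [0.491  0.1594 0.106 ]
blue
[213 245  34  31 759] [229.3 260.2] [0.5158 0.1634 0.104 ]
tray 0.91 [ 0.57  -0.164  0.012] [[0.502, -0.054], [0.688, -0.107], [0.64, -0.277], [0.456, -0.218]]
canister 0.86 [0.308 0.283 0.012] [[0.249, 0.333], [0.371, 0.337], [0.368, 0.232], [0.246, 0.23]]
slide_box 0.92 [ 0.752 -0.037  0.03 ] [[0.709, 0.018], [0.804, 0.01], [0.795, -0.092], [0.701, -0.083]]
stain_bottle 0.91 [ 0.742 -0.148  0.075] [[0.765, -0.131], [0.765, -0.166], [0.719, -0.164], [0.719, -0.13]]
beaker 0.77 [0.746 0.132 0.06 ] [[0.779, 0.157], [0.778, 0.108], [0.714, 0.107], [0.714, 0.156]]
```

View pics/crop1.png

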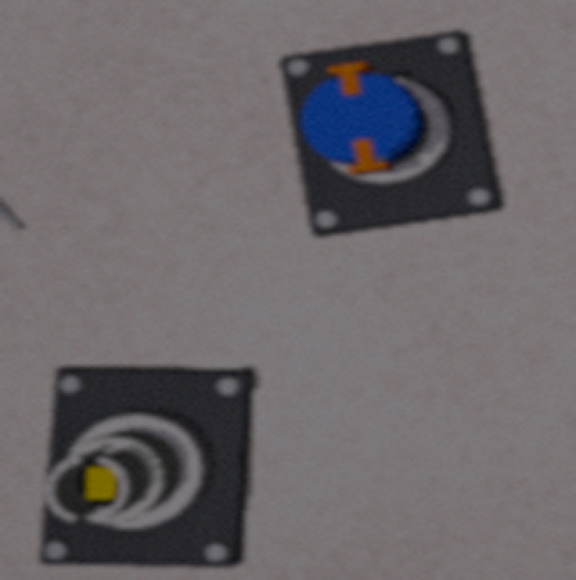

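The crop confirms it: the blue lid with two orange tabs sits on the farther canister, and the lidless one (yellow inside) is nearer. The lid is at about (0.516, 0.164) with the tab line at about 10.8°. Moving there.

```bash

R='[[[1,1,0.3],[0,0,0.08],-1],[[1,1,0.3],[0,0,0.08],-1],[[1,1,0.3],[0,0,0.08],-1],[[1,1,0.3],[0,0,0.08],-1],[[1,1,0.3],[0,0,0.08],-1]]'; python3 -m handwheel '[[[1,1,0.3],[0,0,0.05],-1],[[1,1,0.3],[0,0,0.05],-1],[[1,1,0.3],[0,0,0.05],-1],[[1,1,0.3],[0,0,0.05],-1],[[1,1,0.3],[0,0,0.05],-1]]' 12
python3 -m handwheel '[[[1,1,0],[0,0,0.05],-1],[[1,1,0],[0,0,0.05],-1],[[1,1,0],[0,0,0.05],-1],[[1,1,0],[0,0,0.05],-1],[[1,1,0],[0,0,0.05],-1]]'
python3 -m handwheel '[[[0,1,0],[0,0,0.05],-1],[[0,1,0],[0,0,0.05],-1],[[0,1,0],[0,0,0.05],-1],[[0,1,0],[0,0,0.05],-1],[[0,1,0],[0,0,0.05],-1]]'
python3 -m handwheel '[[[0,1,0],[0,0,0.03],-1],[[0,1,0],[0,0,0.03],-1],[[0,1,0],[0,0,0.03],-1],[[0,1,0],[0,0,0.03],-1],[[0,1,0],[0,0,0.03],-1]]'
python3 -m handwheel '[[[0,1,0],[0,0,0],-1],[[0,1,0],[0,0,0],-1],[[0,1,0],[0,0,0],-1],[[0,1,0],[0,0,0],-1],[[0,1,0],[0,0,0],-1]]'
```

```text
time_s: 1.6
eef_pos: [0.393, -0.4938, 0.2605]
tool_rot: [[0.708, 0.707, 0.0], [0.707, -0.708, -0.0], [-0.0, 0.0, -1.0]]
ft_force: [1.2, -0.6, 0.7]
opening: 0.0872
grip_force: 0.0
time_s: 2.1
eef_pos: [0.518, -0.3689, 0.2603]
tool_rot: [[0.4, 0.917, 0.0], [0.917, -0.4, -0.0], [-0.0, 0.0, -1.0]]
ft_force: [-0.3, -1.1, -0.2]
opening: 0.0869
grip_force: 0.0
time_s: 2.6
eef_pos: [0.517, -0.2439, 0.2602]
tool_rot: [[0.036, 0.999, 0.0], [0.999, -0.036, -0.0], [-0.0, 0.0, -1.0]]
ft_force: [-0.1, -0.1, -0.1]
opening: 0.0873
grip_force: 0.0
time_s: 3.1
eef_pos: [0.5171, -0.1179, 0.2601]
tool_rot: [[-0.188, 0.982, 0.0], [0.982, 0.188, -0.0], [-0.0, 0.0, -1.0]]
ft_force: [0.1, -0.2, 0.1]
opening: 0.0871
grip_force: 0.0
time_s: 3.6
eef_pos: [0.5169, 0.0071, 0.2601]
tool_rot: [[-0.187, 0.982, 0.0], [0.982, 0.187, 0.0], [-0.0, 0.0, -1.0]]
ft_force: [0.8, -0.0, 0.6]
opening: 0.0874
grip_force: 0.0
```

```bash

python3 -m handwheel '[[[0,1,0],[0,0,0],-1],[[0,1,0],[0,0,0],-1],[[0,1,0],[0,0,0],-1],[[0,1,0],[0,0,0],-1],[[0,1,0],[0,0,0],-1]]'
python3 -m handwheel '[[[0,0.8,0],[0,0,0],-1],[[0,0.45,0],[0,0,0],-1],[[0,0,0],[0,0,0],-1],[[0,0,0],[0,0,0],-1],[[0,0,0],[0,0,0],-1]]'
python3 - <<'E'
from h import *
m=robot.camera_model("wrist"); im=robot.snapshot("wrist")[...,::-1].copy(); cv2.imwrite("pics/w0.png",im)
print(m["fovy"],np.round(m["T"],3).tolist()); print(robot.observe()["joint_positions"])
for t in ["lid","tab_a","canister"]:
    print(t,[(round(d["p"],2),[int(v) for v in d["bbox"]]) for d in robot.boxes_of("wrist",t)])
hsv=cv2.cvtColor(im,cv2.COLOR_BGR2HSV)
for nm,lo,hi,z in [("o",(3,120,70),(20,255,255),.106),("b",(100,120,40),(130,255,255),.104)]:
    n,l,s,c=cv2.connectedComponentsWithStats(cv2.inRange(hsv,lo,hi))
    for i in range(1,n):
        if s[i,4]>150: print(nm,s[i],c[i].round(1),atz(m,c[i],z).round(4))
E
```

```text
time_s: 4.1
eef_pos: [0.5166, 0.1321, 0.2601]
tool_rot: [[-0.187, 0.982, 0.0], [0.982, 0.187, 0.0], [0.0, 0.0, -1.0]]
ft_force: [0.7, 0.2, -0.8]
opening: 0.0873
grip_force: 0.0
time_s: 4.6
eef_pos: [0.5173, 0.16, 0.2599]
tool_rot: [[-0.183, 0.983, -0.0], [0.983, 0.183, -0.001], [-0.001, -0.0, -1.0]]
ft_force: [1.0, -0.3, -0.2]
opening: 0.0872
grip_force: 0.0
58.31995001746909 [[0.983, 0.178, 0.044, 0.504], [0.183, -0.953, -0.242, 0.226], [-0.001, 0.246, -0.969, 0.423], [0.0, 0.0, 0.0, 1.0]]
[  9.93431792  16.46487528 -38.68345167 101.67182806  11.2385863
  65.7759727  -21.70836404]
lid [(0.79, [282, 176, 84, 74]), (0.44, [261, 145, 127, 100])]
tab_a [(0.75, [278, 199, 26, 27]), (0.7, [342, 201, 22, 28]), (0.66, [527, 251, 68, 47])]
canister [(0.77, [31, 0, 160, 97]), (0.58, [259, 143, 129, 106])]
o [281 201  25  28 362] [290.9 216.1] [0.49   0.1595 0.106 ]
o [343 202  25  28 373] [357.7 216.3] [0.5392 0.1685 0.106 ]
o [374 385  30  14 211] [388.7 391.7] [0.5947 0.0273 0.106 ]
b [ 291  176   67   76 3698] [324.1 213.4] [0.5142 0.1656 0.104 ]
```

View pics/w0.png

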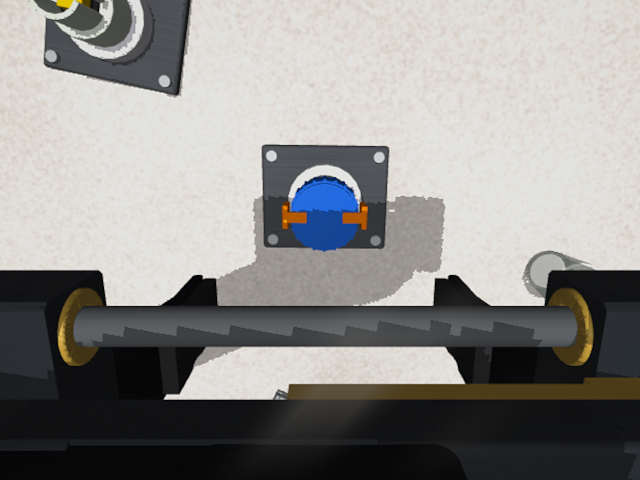

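The wrist view shows the lid at (324,213), with tabs at (291,216) and (358,216) in line with the fingers. Both cameras agree on a centre of about (0.515, 0.164) and a yaw of about 10.5°. Descending.

```bash

python3 -m handwheel '[[[-0.09,0.16,-1],[0,0,0],-1],[[0,0,-1],[0,0,0],-1],[[0,0,-1],[0,0,0],-1],[[0,0,-1],[0,0,0],-1],[[0,0,-1],[0,0,0],-1]]'
python3 -m handwheel '[[[0,0,-0.8],[0,0,0],-1],[[0,0,-0.8],[0,0,0],-1],[[0,0,-0.5],[0,0,0],-1],[[0,0,-0.25],[0,0,0],-1],[[0,0,0],[0,0,0],-1]]'
python3 - <<'E'
from h import *
s=robot.observe(); print(s["eef_pos"].round(4),s["ft_force"].round(2),s["moment"].round(3),np.degrees(np.arctan2(s["tool_rot"][1][1],s["tool_rot"][0][1])))
m=robot.camera_model("wrist"); im=robot.snapshot("wrist")[...,::-1].copy(); cv2.imwrite("pics/w1.png",im)
p=s["eef_pos"];y=np.array(s["tool_rot"])[:,1]
for k in(-.032,.032):print(proj(m,p+y*k+[0,0,.03]).round(0))
hsv=cv2.cvtColor(im,cv2.COLOR_BGR2HSV)
n,l,st,c=cv2.connectedComponentsWithStats(cv2.inRange(hsv,(3,120,70),(20,255,255)))
for i in range(1,n):
    if st[i,4]>150: print(st[i],c[i].round(1),atz(m,c[i],.106).round(4))
E
```

```text
time_s: 5.3
eef_pos: [0.5151, 0.1648, 0.1342]
tool_rot: [[-0.184, 0.983, 0.0], [0.983, 0.184, -0.0], [-0.0, 0.0, -1.0]]
ft_force: [0.1, -0.3, 0.0]
opening: 0.087
grip_force: 0.0
time_s: 5.8
eef_pos: [0.5147, 0.1651, 0.0759]
tool_rot: [[-0.185, 0.983, -0.001], [0.983, 0.185, -0.0], [-0.0, -0.001, -1.0]]
ft_force: [-0.3, 0.5, 1.0]
opening: 0.0867
grip_force: 0.0
[0.5147 0.1651 0.0759] [-0.27  0.5   1.04] [-0.003 -0.169 -0.048] 10.64726858028089
[234. 335.]
[424. 335.]
[239 293  17  13 176] [247.7 299.6] [0.4861 0.1727 0.106 ]
[401 294  16  12 152] [407.5 300.3] [0.5379 0.1823 0.106 ]
[235 347  53  16 415] [253.9 351.8] [0.4908 0.1543 0.106 ]
[368 347  54  18 466] [401.3 352.3] [0.5402 0.1634 0.106 ]
[288 385  28  14 263] [298.9 391.1] [0.5085 0.1422 0.106 ]
[365 384  39  15 326] [382.2 391.2] [0.5371 0.1476 0.106 ]
```

View pics/w1.png

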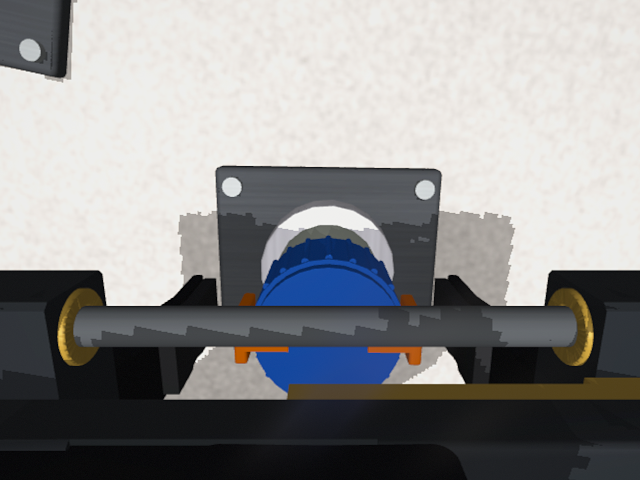

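The tabs' outer edges are at columns 235 and 422, against 234 and 424 predicted, so the grasp is centred. Squeezing.

```bash

python3 -m handwheel '[[[0,0,0],[0,0,0],1],[[0,0,0],[0,0,0],1],[[0,0,0],[0,0,0],1],[[0,0,0],[0,0,0],1],[[0,0,0],[0,0,0],1]]' 12
python3 -m handwheel '[[[0,0,0],[0,0,0],1],[[0,0,0],[0,0,0],1],[[0,0,0],[0,0,0],1],[[0,0,0],[0,0,0],1],[[0,0,0],[0,0,0],1]]' 22
python3 - <<'E'
from h import *
s=robot.observe(); print(s["eef_pos"].round(4),s["ft_force"].round(2),s["moment"].round(3))
E
```

```text
time_s: 6.35
eef_pos: [0.5153, 0.1655, 0.0768]
tool_rot: [[-0.185, 0.983, 0.001], [0.983, 0.185, 0.0], [0.0, 0.001, -1.0]]
ft_force: [-0.4, 0.1, 2.7]
opening: 0.0546
grip_force: 8.4
time_s: 6.85
eef_pos: [0.5152, 0.1654, 0.0769]
tool_rot: [[-0.185, 0.983, 0.001], [0.983, 0.185, -0.0], [-0.0, 0.001, -1.0]]
ft_force: [-1.3, -1.0, 7.1]
opening: 0.0513
grip_force: 22.0
[0.5152 0.1654 0.0769] [-1.34 -0.98  7.11] [-0.232  0.087  0.049]
```

```bash
cat > chk.py <<'E'
import sys
from h import *
s=robot.observe(); R=np.array(s["tool_rot"]); f=s["ft_force"]; mz=s["moment"][2]
print("yaw %.2f"%np.degrees(np.arctan2(R[1,1],R[0,1])),s["eef_pos"].round(4),"F",f.round(1),"M",s["moment"].round(3),"open %.4f"%s["opening"],"g %.1f"%s["grip_force"])
lim=float(sys.argv[1]) if len(sys.argv)>1 else 9
sys.exit(1 if abs(mz)>lim or np.abs(f).max()>14 else 0)
E
python3 -m handwheel '[[[0,0,0.02],[0,0,0.02],1],[[0,0,0],[0,0,0.02],1],[[0,0,0],[0,0,0.02],1],[[0,0,0],[0,0,0.02],1],[[0,0,0],[0,0,0],1]]' >/dev/null
python3 chk.py 0.15 && python3 -m handwheel '[[[0,0,0],[0,0,0.03],1],[[0,0,0],[0,0,0.03],1],[[0,0,0],[0,0,0.03],1],[[0,0,0],[0,0,0.03],1],[[0,0,0],[0,0,0.03],1]]' >/dev/null && python3 chk.py
```

```text
yaw 17.59 [0.515  0.1655 0.077 ] F [0.1 0.7 4.4] M [-0.003 -0.069  0.051] open 0.0511 g 22.0
yaw 30.53 [0.515  0.1655 0.0769] F [0.7 0.1 4.7] M [ 0.005 -0.046 -0.077] open 0.0513 g 22.0
```

```bash
H="python3 -m handwheel"
$H '[[[0,0,0],[0,0,0.02],1],[[0,0,0],[0,0,0.02],1],[[0,0,0],[0,0,0.02],1],[[0,0,0],[0,0,0.02],1],[[0,0,0],[0,0,0],1]]' >/dev/null && python3 chk.py 0.15 && 
$H '[[[0,0,0],[0,0,0.005],1],[[0,0,0],[0,0,0.005],1],[[0,0,0],[0,0,0.005],1],[[0,0,0],[0,0,0.005],1],[[0,0,0],[0,0,0],1]]' >/dev/null && python3 chk.py 0.15 &&
$H '[[[0,0,0],[0,0,0.005],1],[[0,0,0],[0,0,0.005],1],[[0,0,0],[0,0,0.005],1],[[0,0,0],[0,0,0.005],1],[[0,0,0],[0,0,0],1]]' >/dev/null && python3 chk.py 0.15 &&
$H '[[[0,0,0],[0,0,0.005],1],[[0,0,0],[0,0,0.005],1],[[0,0,0],[0,0,0.005],1],[[0,0,0],[0,0,0.005],1],[[0,0,0],[0,0,0],1]]' >/dev/null && python3 chk.py 0.15
```

```text
yaw 37.39 [0.515  0.1654 0.0769] F [-1.2  0.7  4.4] M [-0.025 -0.098  0.05 ] open 0.0514 g 22.0
yaw 39.07 [0.515  0.1654 0.0769] F [-0.7  0.1  5.1] M [-0.034 -0.092 -0.011] open 0.0514 g 22.0
yaw 40.79 [0.515  0.1654 0.0769] F [ 0.  -0.7  5.7] M [ 0.012 -0.083 -0.031] open 0.0509 g 22.0
yaw 42.50 [0.515  0.1654 0.0769] F [-0.3  0.9  4.3] M [ 0.017 -0.067 -0.082] open 0.0513 g 22.0
```

```bash
H="python3 -m handwheel"
$H '[[[0,0,0],[0,0,0.005],1],[[0,0,0],[0,0,0.005],1],[[0,0,0],[0,0,0.005],1],[[0,0,0],[0,0,0.005],1],[[0,0,0],[0,0,0],1]]' >/dev/null && python3 chk.py 0.14 && 
$H '[[[0,0,0],[0,0,0.005],1],[[0,0,0],[0,0,0.005],1],[[0,0,0],[0,0,0.005],1],[[0,0,0],[0,0,0.005],1],[[0,0,0],[0,0,0],1]]' >/dev/null && python3 chk.py 0.14 &&
$H '[[[0,0,0],[0,0,0.005],1],[[0,0,0],[0,0,0.005],1],[[0,0,0],[0,0,0.005],1],[[0,0,0],[0,0,0.005],1],[[0,0,0],[0,0,0],1]]' >/dev/null && python3 chk.py 0.14 &&
$H '[[[0,0,0],[0,0,0.005],1],[[0,0,0],[0,0,0.005],1],[[0,0,0],[0,0,0.005],1],[[0,0,0],[0,0,0.005],1],[[0,0,0],[0,0,0],1]]' >/dev/null && python3 chk.py 0.14 &&
$H '[[[0,0,0],[0,0,0.005],1],[[0,0,0],[0,0,0.005],1],[[0,0,0],[0,0,0.005],1],[[0,0,0],[0,0,0.005],1],[[0,0,0],[0,0,0],1]]' >/dev/null && python3 chk.py 0.14 &&
$H '[[[0,0,0],[0,0,0.005],1],[[0,0,0],[0,0,0.005],1],[[0,0,0],[0,0,0.005],1],[[0,0,0],[0,0,0.005],1],[[0,0,0],[0,0,0],1]]' >/dev/null && python3 chk.py 0.14 &&
$H '[[[0,0,0],[0,0,0.005],1],[[0,0,0],[0,0,0.005],1],[[0,0,0],[0,0,0.005],1],[[0,0,0],[0,0,0.005],1],[[0,0,0],[0,0,0],1]]' >/dev/null && python3 chk.py 0.14 &&
$H '[[[0,0,0],[0,0,0.005],1],[[0,0,0],[0,0,0.005],1],[[0,0,0],[0,0,0.005],1],[[0,0,0],[0,0,0.005],1],[[0,0,0],[0,0,0],1]]' >/dev/null && python3 chk.py 0.14
```

```text
yaw 44.22 [0.515  0.1654 0.0769] F [ 0.7 -0.8  5.7] M [-0.022 -0.08  -0.084] open 0.0509 g 22.0
yaw 45.94 [0.5149 0.1654 0.0769] F [-0.3 -0.1  5.6] M [ 0.001 -0.044 -0.043] open 0.0511 g 22.0
yaw 47.66 [0.515  0.1654 0.0769] F [-0.1 -0.   4.2] M [ 0.002 -0.057 -0.113] open 0.0514 g 22.0
yaw 49.38 [0.515  0.1654 0.0769] F [-0.4 -0.1  5.6] M [ 0.02  -0.103  0.007] open 0.0513 g 22.0
yaw 51.10 [0.515  0.1654 0.0769] F [0.2 0.4 5. ] M [ 0.022 -0.017 -0.029] open 0.0510 g 22.0
yaw 52.82 [0.515  0.1654 0.0769] F [-1.4 -0.3  5.3] M [-0.026 -0.127 -0.037] open 0.0516 g 22.0
yaw 54.53 [0.515  0.1654 0.0769] F [-0.2 -0.1  4.9] M [ 0.03  -0.057  0.013] open 0.0512 g 22.0
yaw 56.26 [0.515  0.1654 0.0769] F [-0.3 -0.3  5. ] M [ 0.026 -0.047 -0.028] open 0.0515 g 22.0
```

```bash
H="python3 -m handwheel"
$H '[[[0,0,0],[0,0,0.005],1],[[0,0,0],[0,0,0.005],1],[[0,0,0],[0,0,0.005],1],[[0,0,0],[0,0,0.005],1],[[0,0,0],[0,0,0],1]]' >/dev/null && python3 chk.py 0.15 && 
$H '[[[0,0,0],[0,0,0.005],1],[[0,0,0],[0,0,0.005],1],[[0,0,0],[0,0,0.005],1],[[0,0,0],[0,0,0.005],1],[[0,0,0],[0,0,0],1]]' >/dev/null && python3 chk.py 0.15 &&
$H '[[[0,0,0],[0,0,0.005],1],[[0,0,0],[0,0,0.005],1],[[0,0,0],[0,0,0.005],1],[[0,0,0],[0,0,0.005],1],[[0,0,0],[0,0,0],1]]' >/dev/null && python3 chk.py 0.15 &&
$H '[[[0,0,0],[0,0,0.005],1],[[0,0,0],[0,0,0.005],1],[[0,0,0],[0,0,0.005],1],[[0,0,0],[0,0,0.005],1],[[0,0,0],[0,0,0],1]]' >/dev/null && python3 chk.py 0.15 &&
$H '[[[0,0,0],[0,0,0.005],1],[[0,0,0],[0,0,0.005],1],[[0,0,0],[0,0,0.005],1],[[0,0,0],[0,0,0.005],1],[[0,0,0],[0,0,0],1]]' >/dev/null && python3 chk.py 0.15 &&
$H '[[[0,0,0],[0,0,0.005],1],[[0,0,0],[0,0,0.005],1],[[0,0,0],[0,0,0.005],1],[[0,0,0],[0,0,0.005],1],[[0,0,0],[0,0,0],1]]' >/dev/null && python3 chk.py 0.15 &&
$H '[[[0,0,0],[0,0,0.005],1],[[0,0,0],[0,0,0.005],1],[[0,0,0],[0,0,0.005],1],[[0,0,0],[0,0,0.005],1],[[0,0,0],[0,0,0],1]]' >/dev/null && python3 chk.py 0.15 &&
$H '[[[0,0,0],[0,0,0.005],1],[[0,0,0],[0,0,0.005],1],[[0,0,0],[0,0,0.005],1],[[0,0,0],[0,0,0.005],1],[[0,0,0],[0,0,0],1]]' >/dev/null && python3 chk.py 0.15 &&
$H '[[[0,0,0],[0,0,0.005],1],[[0,0,0],[0,0,0.005],1],[[0,0,0],[0,0,0.005],1],[[0,0,0],[0,0,0.005],1],[[0,0,0],[0,0,0],1]]' >/dev/null && python3 chk.py 0.15 &&
$H '[[[0,0,0],[0,0,0.005],1],[[0,0,0],[0,0,0.005],1],[[0,0,0],[0,0,0.005],1],[[0,0,0],[0,0,0.005],1],[[0,0,0],[0,0,0],1]]' >/dev/null && python3 chk.py 0.15
```

```text
yaw 57.98 [0.515  0.1654 0.0769] F [-0.9 -0.4  4.3] M [ 0.07  -0.083 -0.037] open 0.0515 g 22.0
yaw 59.69 [0.515  0.1654 0.0769] F [0.2 0.1 4.7] M [ 0.056 -0.113 -0.13 ] open 0.0513 g 22.0
yaw 61.41 [0.515  0.1654 0.0769] F [ 0.3 -0.5  5.7] M [ 0.062 -0.049  0.002] open 0.0512 g 22.0
yaw 63.13 [0.515  0.1654 0.0769] F [-0.9 -0.5  5.3] M [ 0.088 -0.068 -0.001] open 0.0509 g 22.0
yaw 64.85 [0.515  0.1654 0.0769] F [ 0.  -0.5  4.9] M [ 0.039 -0.106 -0.061] open 0.0511 g 22.0
yaw 66.56 [0.5149 0.1653 0.0769] F [-0.7 -0.3  4.9] M [-0.033 -0.119 -0.067] open 0.0514 g 22.0
yaw 68.26 [0.5149 0.1649 0.0769] F [-0.4 -1.2  5.2] M [-0.218 -0.031 -0.097] open 0.0512 g 22.0
yaw 69.95 [0.5148 0.1644 0.0769] F [-1.8 -1.7  7.5] M [-0.396  0.031 -0.15 ] open 0.0513 g 22.0
yaw 71.63 [0.5148 0.1641 0.0769] F [-0.7 -2.2  8.6] M [-0.518  0.146 -0.244] open 0.0516 g 22.0
```

The moment has risen steadily over three steps to about −0.24 N m, so the lid is at its stop, about 57–60° from the locked position. I'll back off about 2° and lift gently.

```bash
H="python3 -m handwheel"
$H '[[[0,0,0],[0,0,-0.006],1],[[0,0,0],[0,0,-0.006],1],[[0,0,0],[0,0,-0.006],1],[[0,0,0],[0,0,0],1],[[0,0,0],[0,0,0],1]]' >/dev/null && python3 chk.py 0.3 && python3 chk.py &&
$H '[[[0,0,0.03],[0,0,0],1],[[0,0,0.03],[0,0,0],1],[[0,0,0.03],[0,0,0],1],[[0,0,0.03],[0,0,0],1],[[0,0,0],[0,0,0],1]]' >/dev/null && python3 chk.py 0.3 &&
$H '[[[0,0,0.02],[0,0,0],1],[[0,0,0.02],[0,0,0],1],[[0,0,0.02],[0,0,0],1],[[0,0,0.02],[0,0,0],1],[[0,0,0],[0,0,0],1]]' >/dev/null && python3 chk.py 0.3
```

```text
yaw 70.13 [0.5147 0.1642 0.0769] F [-1.6 -3.3  6.1] M [-0.526  0.138 -0.049] open 0.0512 g 22.0
yaw 70.13 [0.5147 0.1642 0.0769] F [-1.6 -3.3  6.1] M [-0.526  0.138 -0.049] open 0.0512 g 22.0
yaw 70.11 [0.5142 0.1643 0.0792] F [-0.1 -3.3 -2.4] M [-0.709 -0.099 -0.084] open 0.0510 g 22.0
yaw 70.11 [0.5146 0.1645 0.0816] F [-0.3 -5.  -4.1] M [-1.183  0.029 -0.122] open 0.0513 g 22.0
```

```bash
H="python3 -m handwheel"
$H '[[[0,-0.02,0],[0,0,0],1],[[0,-0.02,0],[0,0,0],1],[[0,0,0],[0,0,0],1],[[0,0,0],[0,0,0],1],[[0,0,0],[0,0,0],1]]' >/dev/null && python3 chk.py 0.3 &&
$H '[[[0,0,0.02],[0,0,0],1],[[0,0,0.02],[0,0,0],1],[[0,0,0.02],[0,0,0],1],[[0,0,0.02],[0,0,0],1],[[0,0,0],[0,0,0],1]]' >/dev/null && python3 chk.py 0.3
```

```text
yaw 70.13 [0.5147 0.1644 0.0818] F [-1.4 -4.6 -3.2] M [-0.926  0.228 -0.096] open 0.0514 g 22.0
yaw 70.13 [0.5151 0.1644 0.084 ] F [-0.9 -4.6 -2.7] M [-0.928  0.022 -0.06 ] open 0.0513 g 22.0
```

```bash
H="python3 -m handwheel"
$H '[[[0,-0.04,0],[0,0,0],1],[[0,-0.04,0],[0,0,0],1],[[0,0,0],[0,0,0],1],[[0,0,0],[0,0,0],1],[[0,0,0],[0,0,0],1]]' >/dev/null && python3 chk.py 0.3 &&
$H '[[[0,0,0.04],[0,0,0],1],[[0,0,0.04],[0,0,0],1],[[0,0,0.04],[0,0,0],1],[[0,0,0.04],[0,0,0],1],[[0,0,0],[0,0,0],1]]' >/dev/null && python3 chk.py 0.3
python3 - <<'E'
from h import *
for c in ("wrist","scene"):
    cv2.imwrite(f"pics/{c}2.png",robot.snapshot(c)[...,::-1])
im=cv2.imread("pics/scene2.png")[140:260,300:440]
w=cv2.imread("pics/wrist2.png")[150:480,140:520]
cv2.imwrite("pics/c2.png",np.hstack([cv2.resize(im,(420,360),interpolation=cv2.INTER_CUBIC),cv2.resize(w,(380,360))]))
print(robot.observe()["time_s"])
E
```

```text
yaw 70.18 [0.5152 0.1638 0.0843] F [-0.6  2.3 -1.4] M [ 0.335 -0.032  0.004] open 0.0508 g 22.0
yaw 70.13 [0.5148 0.1621 0.088 ] F [-1.4  0.5  0.2] M [0.319 0.102 0.023] open 0.0512 g 22.0
21.95
```

View pics/c2.png

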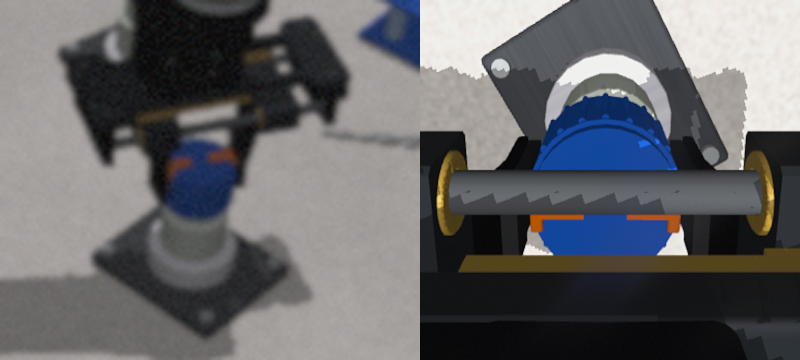

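The picture shows the lid (wrist crop at about (605,150)) still held level between the fingers and raised, with forces near zero. Lifting on.

```bash
H="python3 -m handwheel"
$H '[[[0,0,0.08],[0,0,0],1],[[0,0,0.08],[0,0,0],1],[[0,0,0.08],[0,0,0],1],[[0,0,0.08],[0,0,0],1],[[0,0,0.08],[0,0,0],1]]' >/dev/null && python3 chk.py 0.3 &&
$H '[[[0,0,0.1],[0,0,0],1],[[0,0,0.1],[0,0,0],1],[[0,0,0.1],[0,0,0],1],[[0,0,0.1],[0,0,0],1],[[0,0,0.1],[0,0,0],1]]' >/dev/null && python3 chk.py 0.3 &&
$H '[[[0,0,0.3],[0,0,0],1],[[0,0,0.3],[0,0,0],1],[[0,0,0.3],[0,0,0],1],[[0,0,0.3],[0,0,0],1],[[0,0,0],[0,0,0],1]]' >/dev/null && python3 chk.py
python3 - <<'E'
from h import *
for c in ("scene","top"):
    im=robot.snapshot(c)[...,::-1].copy(); cv2.imwrite(f"pics/{c}3.png",im)
im=cv2.imread("pics/scene3.png")[110:260,290:450]
cv2.imwrite("pics/c3.png",cv2.resize(im,(560,525),interpolation=cv2.INTER_CUBIC))
E
```

```text
yaw 70.13 [0.5148 0.1622 0.098 ] F [-1.6 -0.6 -1. ] M [0.184 0.115 0.033] open 0.0512 g 22.0
yaw 70.12 [0.5154 0.1623 0.1108] F [-0.4 -0.2 -1.1] M [ 0.025 -0.113  0.049] open 0.0516 g 22.0
yaw 70.12 [0.5157 0.1628 0.1417] F [ 0.  -0.8 -0.8] M [ 0.105 -0.096  0.054] open 0.0512 g 22.0
```

View pics/c3.png

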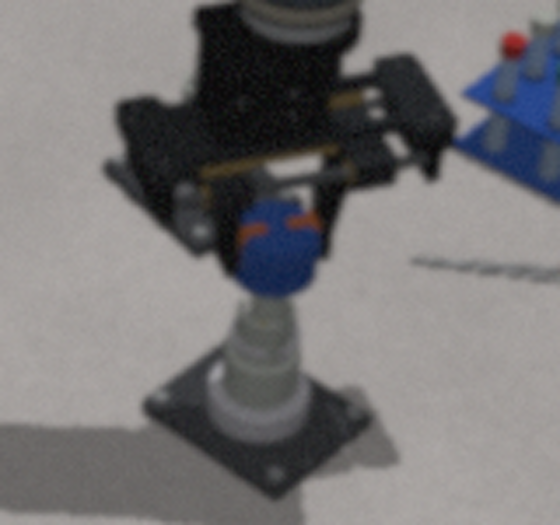

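The lid is clear of the neck, held level, and the canister is standing. Carrying it to the tray centre at about (0.571, −0.164).

```bash
H="python3 -m handwheel"
$H '[[[0.1,-0.5,0.2],[0,0,0],1],[[0.15,-0.9,0],[0,0,0],1],[[0.2,-0.95,0],[0,0,0],1],[[0.2,-0.95,0],[0,0,0],1],[[0.2,-0.95,0],[0,0,0],1]]' >/dev/null
$H '[[[0.2,-0.95,0],[0,0,0],1],[[0.2,-0.95,0],[0,0,0],1],[[0.2,-0.95,0],[0,0,0],1],[[0.2,-0.95,0],[0,0,0],1],[[0.2,-0.95,0],[0,0,0],1]]' >/dev/null; python3 chk.py
$H '[[[0.2,-0.95,0],[0,0,0],1],[[0.2,-0.95,0],[0,0,0],1],[[0,-0.9,0],[0,0,0],1],[[0,-0.8,0],[0,0,0],1],[[0,-0.5,0],[0,0,0],1]]' >/dev/null; python3 chk.py
python3 - <<'E'
from h import *
m=robot.camera_model("top")
robot.snapshot("scene"); m=robot.camera_model("scene")
for d in robot.outline_of("scene","tray")[:1]:
    r=cv2.minAreaRect(cv2.findNonZero(d["pixels"].astype(np.uint8))); print(d["p"],[atz(m,p,.012)[:2].round(3).tolist() for p in [r[0],*cv2.boxPoints(r)]])
print(robot.observe()["time_s"])
E
```

```text
yaw 70.08 [ 0.5609 -0.065   0.1451] F [ 0.5 -0.5 -1.5] M [ 0.066 -0.185 -0.019] open 0.0511 g 22.0
yaw 69.95 [ 0.5704 -0.1684  0.1448] F [ 0.2  0.7 -1.3] M [ 0.078 -0.075 -0.042] open 0.0510 g 22.0
0.87 [[0.579, -0.166], [0.457, -0.221], [0.504, -0.035], [0.694, -0.115], [0.645, -0.28]]
25.15
```

```bash
H="python3 -m handwheel"
$H '[[[0,0.1,-0.7],[0,0,0],1],[[0,0,-0.7],[0,0,0],1],[[0,0,-0.7],[0,0,0],1],[[0,0,-0.7],[0,0,0],1],[[0,0,-0.7],[0,0,0],1]]' >/dev/null; python3 chk.py
$H '[[[0,0,-0.5],[0,0,0],1],[[0,0,-0.4],[0,0,0],1],[[0,0,-0.3],[0,0,0],1],[[0,0,-0.2],[0,0,0],1],[[0,0,0],[0,0,0],1]]' >/dev/null; python3 chk.py
$H '[[[0,0,-0.06],[0,0,0],1],[[0,0,-0.06],[0,0,0],1],[[0,0,-0.06],[0,0,0],1],[[0,0,-0.06],[0,0,0],1],[[0,0,0],[0,0,0],1]]' >/dev/null; python3 chk.py
```

```text
yaw 70.16 [ 0.5709 -0.1623  0.0561] F [ 0.3 -0.7  0.3] M [ 0.055 -0.143 -0.037] open 0.0515 g 22.0
yaw 70.13 [ 0.571  -0.1627  0.0224] F [ 0.5 -0.3 -0.6] M [ 0.064 -0.164 -0.004] open 0.0513 g 22.0
yaw 70.13 [ 0.571  -0.1627  0.0167] F [ 0.3 -1.4 -0.7] M [ 0.087 -0.166 -0.023] open 0.0512 g 22.0
```

```bash
H="python3 -m handwheel"
$H '[[[0,0,-0.04],[0,0,0],1],[[0,0,-0.04],[0,0,0],1],[[0,0,-0.04],[0,0,0],1],[[0,0,-0.04],[0,0,0],1],[[0,0,0],[0,0,0],1]]' >/dev/null; python3 chk.py && 
$H '[[[0,0,-0.02],[0,0,0],1],[[0,0,-0.02],[0,0,0],1],[[0,0,0],[0,0,0],1],[[0,0,0],[0,0,0],1],[[0,0,0],[0,0,0],1]]' >/dev/null; python3 chk.py
```

```text
yaw 70.13 [ 0.571  -0.1626  0.0126] F [ 0.  -0.1 -0.1] M [ 0.079 -0.117  0.021] open 0.0512 g 22.0
yaw 70.13 [ 0.5712 -0.1627  0.0118] F [-0.5  0.2 -1. ] M [ 0.065 -0.136 -0.007] open 0.0513 g 22.0
```

```bash
H="python3 -m handwheel"
$H '[[[0,0,-0.02],[0,0,0],1],[[0,0,-0.02],[0,0,0],1],[[0,0,0],[0,0,0],1],[[0,0,0],[0,0,0],1],[[0,0,0],[0,0,0],1]]' >/dev/null; python3 chk.py && 
$H '[[[0,0,-0.02],[0,0,0],1],[[0,0,-0.02],[0,0,0],1],[[0,0,0],[0,0,0],1],[[0,0,0],[0,0,0],1],[[0,0,0],[0,0,0],1]]' >/dev/null; python3 chk.py
```

```text
yaw 70.13 [ 0.5712 -0.1627  0.011 ] F [ 0.1 -1.4  1.7] M [ 0.073  0.107 -0.015] open 0.0512 g 22.0
yaw 70.13 [ 0.5712 -0.1627  0.0109] F [-3.5 -0.9  8.7] M [ 0.051  0.533 -0.005] open 0.0514 g 22.0
```

Contact with the tray floor is confirmed. I'll ease off, open and withdraw upward.

```bash
H="python3 -m handwheel"
$H '[[[0,0,0.03],[0,0,0],1],[[0,0,0],[0,0,0],1],[[0,0,0],[0,0,0],-0.3],[[0,0,0],[0,0,0],-0.6],[[0,0,0],[0,0,0],-1]]' 8 >/dev/null; 
$H '[[[0,0,0],[0,0,0],-1],[[0,0,0],[0,0,0],-1],[[0,0,0],[0,0,0],-1],[[0,0,0.2],[0,0,0],-1],[[0,0,0.4],[0,0,0],-1]]' >/dev/null; python3 chk.py
$H '[[[0,0,0.8],[0,0,0],-1],[[0,0,1],[0,0,0],-1],[[0,0,1],[0,0,0],-1],[[0,0,1],[0,0,0],-1],[[0,0,1],[0,0,0],-1]]' >/dev/null
$H '[[[0,0.6,1],[0,0,0],-1],[[0,0.6,1],[0,0,0],-1],[[0,0,0],[0,0,0],-1],[[0,0,0],[0,0,0],-1],[[0,0,0],[0,0,0],-1]]' >/dev/null; python3 chk.py
python3 - <<'E'
from h import *
im=robot.snapshot("scene")[...,::-1].copy(); a=im[220:400,190:430]
w=robot.snapshot("wrist")[...,::-1].copy()
cv2.imwrite("pics/c4.png",np.hstack([cv2.resize(a,(400,300),interpolation=cv2.INTER_CUBIC),cv2.resize(w,(400,300))]))
m=robot.camera_model("wrist");hsv=cv2.cvtColor(w,cv2.COLOR_BGR2HSV)
n,l,s,c=cv2.connectedComponentsWithStats(cv2.inRange(hsv,(3,120,70),(20,255,255)))
for i in range(1,n):
    if s[i,4]>100: print(s[i],atz(m,c[i],.04).round(4))
print(robot.observe()["time_s"])
E
```

```text
yaw 70.14 [ 0.5706 -0.1626  0.0254] F [-0.8 -0.4 -0.2] M [ 0.101 -0.167  0.013] open 0.0872 g 0.0
yaw 70.08 [ 0.5704 -0.1336  0.1948] F [-0.6 -0.2  0.3] M [ 0.032 -0.115  0.007] open 0.0874 g 0.0
[248 223  24  28 374] [ 0.5624 -0.186   0.04  ]
[308 223  24  28 333] [ 0.5799 -0.1399  0.04  ]
[288 385  16  14 114] [ 0.6949 -0.2072  0.04  ]
[376 385  25  14 170] [ 0.7227 -0.1331  0.04  ]
30.75
```

View pics/c4.png

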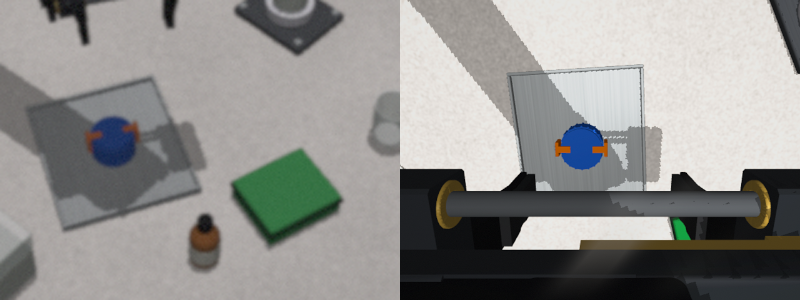

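The lid stands upright near the middle of the tray (crop at about (113,142)), centre about (0.571, −0.163). It is released, and the bottle, slide box and beaker have not been disturbed.

```bash
python3 -c "
from workcell import robot
print(robot.close_job())"
```

```text
the job is handed in; nothing more can be done
None
```

The lid was squeezed, turned to its stop, lifted off and set down upright near the middle of the tray. It was released and the job handed in at about 31 s; no verdict came back.

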